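Clamp a sample tube in the cam fixture

TASK

Take the blue-capped tube out of the white rack and stand it upright on the orange spot in the cam fixture, between the blue jaw and the white stop. Then hold the knob of the red-knobbed crank lightly and turn it counter-clockwise (seen from above), without forcing it, until the cam's flat dwell holds the jaw tight on the tube, and let go: the crank must stay put and the tube stay clamped by itself. Do not disturb the other things on the bench.

Things in the scene. Friction and masses are not known exactly. Their poses are not given: they have to be found in the camera images.
- tube_mid (a point): Middle of the tube to clamp, on its axis, half-way up. Loose upright tube 105 mm tall, body 28 mm diameter, pale with a paper label; round blue cap 33 mm diameter fills the top 22 mm (cap centre 41.5 mm above this point, foot 52.5 mm below). 60 g. z axis along it, up. It starts in any one of the rack's three holes.
- spare1_mid (a point): Middle of a white-capped tube of the same size, standing in another hole of the rack; leave it there.
- spare2_mid (a point): Middle of the second white-capped tube, likewise; leave it there.
- rack: White block 196 x 62 x 45 mm (x, y, z in its own frame), fixed; origin under its centre. Three round holes 32 mm wide and 40 mm deep in a row along its x axis, 62 mm apart.
- fixture: Cam fixture, bolted down: aluminium plate 150 x 300 x 14 mm (its x, y, z), origin under its centre. Along its y: round grey cam guard (132 mm diameter, top at 56 mm) at y = -80 mm, crank above it; follower rod; blue jaw; tube seat at y = +90 mm before a white stop (top at 69 mm) with short cheeks 60 mm apart.
- seat (a point): Centre of the orange spot on the plate's top (14 mm above the bench): the axis of a tube standing against the middle of the stop. With the jaw back, 9 mm are free between seated tube and jaw: set the tube down with its axis 0 to 9 mm from here towards the jaw (fixture's -y), under 10 mm to either side; the jaw pushes it home.
- jaw: Blue sprung jaw, 34 x 10 x 30 mm; origin at the centre of the face towards the tube, 35 mm above the bench. Slides along the fixture's +y. The cam's stroke is 14 mm: the jaw meets the seated tube after 9 mm and stops; the last 5 mm only squeeze its spring (3 N rising to 6 N on the tube).
- shaft (a point): Point on the crank's vertical axis, 74 mm above the bench. Feel of the crank: at first light (1 to 2 N at the knob); then about 0.7 rad ever heavier, to 7 or 8 N, as the cam lifts; then within about 0.1 rad light again: the dwell, 0.36 rad long. Beyond it the follower slides off, drives the crank on and the jaw opens.
- crank: Steel crank, origin on its vertical axis, 58 mm above the bench. Turns 4 rad between stops, starts near its clockwise stop. The hidden cam is set at another angle on the shaft each time: the dwell's middle is 1.1 to 3.1 rad counter-clockwise of the start, found only by feel. Let go on the rise, it springs back; in the dwell it stays.
- knob (a point): Middle of the crank's upright round red knob, 20 mm diameter, 50 mm tall; top 125 mm, this point 100 mm above the bench, 65 mm from the crank's axis. It does not spin on the crank; fingers may slip round it. More than 60 N of finger forces on the crank, the pinch of both fingers included, counts as forcing.
- beaker: Glass beaker, 72 mm wide, 90 mm tall; leave alone. Origin under its centre.
- reagent: Amber jar, 72 mm wide, 130 mm tall; leave alone. Origin under its centre.
- spatula: Steel spatula 190 mm long lying flat; leave alone.
- weight: Brass weight, 44 mm wide, 40 mm tall; leave alone. Origin under its centre.
- tube: The same tube's body; origin under its foot's centre, z up its length.
Not all that is in view belongs to the job. What is shaped like the tube but turquoise is not meant.

How it is judged:
On the way, in this order (a step that is already met when the one before it is completed fails the run):
1. the blue-capped tube stands released on the seat, the jaw still back (horizontal distance between tube_mid and seat below 0.018 m and height (world z) of tube_mid below 0.072 m and angle between tube_mid's own z axis and vertical below 0.08 rad and contact force between the fingers and tube below 0.2 N and contact force between jaw and tube below 2 N), for 0.2 s.
2. the cam has driven the jaw tight on the tube (over 5 N) (contact force between jaw and tube above 5 N), for 0.2 s.
At the end, for the whole second after the job is handed in: The blue-capped tube stands upright (within 0.06 rad) on the plate, within 13 mm of the seat mark, clamped by the jaw with more than 5 N (the full squeeze is 6 N, reached only in the dwell), and the crank, let go, stands still (contact force between jaw and tube above 5 N and horizontal distance between tube_mid and seat below 0.013 m and height (world z) of tube_mid below 0.07 m and angle between tube_mid's own z axis and vertical below 0.06 rad and angular speed of crank below 0.05 rad/s and linear speed of tube below 0.02 m/s); the robot touches nothing.
It fails at once if the crank is forced: more than 60 N of finger forces on it, pinch of both fingers included (contact force between the fingers and crank above 60 N).
It fails at once if another thing on the bench is moved by more than 25 mm (distance of any of spare1_mid, spare2_mid, beaker, reagent, spatula, weight from where it was at the start of the episode above 0.025 m).
It also fails if it takes over 69 s, if anything falls off the work surface, if the arm or the gripper's body presses on something with over 40 N, if the wrist force passes 120 N, or if a joint passes its speed limit or range.

ROBOT

A 6-joint arm with a two-finger parallel gripper is mounted at the origin on the work surface. World frame = base frame: x ahead of the robot, y to its left, z up, the work surface at z = 0. Lengths are in m, angles in rad, forces in N, time in s.
With the tool pointing down it reaches from about 0.35 to 0.975 m from the base axis. Payload 4.9 kg.
Tool frame: the origin (TCP) lies at the centre of the arm's flange, where the gripper is bolted on; the fingertips stand 173 mm ahead of it and the grasp point (between the pads) lies 155 mm ahead of it (ctrl.finger_overhang is the distance from the TCP to the fingertips, in m); z points along the fingers, y is the direction in which the jaws open and shut (so a half turn about z gives the same grasp; the last joint's range is limited). The gripper opens to 85 mm and grips with 20 to 120 N. Pads are 22 mm wide; open, the fingers measure 114 mm over their backs; the gripper's body (76 mm by 85 mm) begins 54 mm behind the grasp point. The pads swing forward as they close: fully open they stand 13 mm farther back than shut.
Start: joints at [-0.119, 0.053, 1.613, -0, 1.476, -0.119], TCP at [0.625, 0, 0.405] pointing down, gripper open.
Joint ranges: [-3.01, 3.01], [-1.01, 2.22], [0.06, 2.58], [-1.02, 4.17], [0.09, 2.62], [-3.14, 3.14]. Speed limits (rad/s): [2.57, 2.57, 3.14, 3.14, 3.14, 3.14].

INTERFACE

Orientations are given as a rotation vector (axis times angle).
In Python, from station import ctrl, eyes, spotter gives the robot as it stands.
- The arm moves only by the shell command python3 -m crank 'ROWS' [FORCE]. ROWS is JSON, a list of rows, each a list of 7 numbers: the turn, a rotation vector about the tool's x, y, z in rad, then the shift along the tool's x, y, z in mm, then the closure, from -1 (fully open) to 1 (shut). A call has 1 to 8 rows; each row shifts and turns the pose as measured when the row begins, along the tool's axes as they then stand; what a row does not reach is not made up. A row lasts 1/12 s, in which the tool goes at most 41.7 mm and 7.16 degrees, less where a joint would pass 70% of its speed; a pose out of reach is approached as far as the arm can. A call is refused whole if a number of a shift passes 41.7 or a number of a turn 0.125, either way. A call with a gripper value outside its range is refused whole. The fingers move at their own pace and stop on an object; FORCE is the grip in N (left out, the last holds). Time passes only in rows, so rows that do not move let the fingers close. It gives the time, the measured TCP pose, the force and the opening at its end, in the units of the state.
- ctrl.get_obs(): the state, without advancing time (a new reading comes with each control period).
- eyes.get_image(name): name is "scene" or "side" or "wrist"; returns a dict with "image" (400x640x3 uint8, red, green, blue), "vertical_fov" (degrees; the focal length in pixels is half the picture's height over the tangent of half this angle, whatever the lens; pixels are square), "cx", "cy" (the principal point, pixels), "dist" ([k1, k2, p1, p2, k3] as OpenCV has them; the pictures are not rectified), "rvec" (rotation vector, rad) and "tvec" (3), from world to camera coordinates, as OpenCV has them; the wrist camera has in their place "mount" (4x4, takes a point from camera to tool coordinates, whose origin is the TCP and whose axes are the flange's). Camera axes: x right, y down, z forward; pixel columns grow to the right and rows downward; lengths in m; the calibration is good to about 2 mm. A picture is of the moment at which its call begins: read the wrist's pose just before it. There is no depth.
- ctrl.finish_job(): hands the job in, once; it reports no verdict.
Trained networks look in a picture, given as the dict that the camera call returned (one of the last four; its "shot" number tells which), for a name from the list of things; names that differ only in an ending like _2 or _b are one class to them, and where a whole thing is asked for, a point or a joint stands for the part that bears it (a point fixed in the world has none). Each returns a list of dicts, best first, with "confidence" (0 to 1); they miss things now and then, are a little off and sometimes report something else, mostly with a low value. They report only what shows in the picture. A call takes as long as a camera call. They do not tell look-alikes from the thing itself.
- spotter.look_for(query, picture): "centre" ([x, y, z] in m, in world coordinates, good to about 4 mm: the middle of the surface that is visible of it).
- spotter.outline_of(query, picture): "region" (400x640 bool, what is visible of it).
- spotter.mark_of(query, picture): "centre" ([x, y, z] in m, in world coordinates, good to about 4 mm: a listed point, or the origin of a listed thing).
The state is a dict: "t": time; "q": joint angles; "dq": joint speeds; "effort": joint torques, N m; "tool_pos": TCP position; "tool_rot": TCP orientation; "contact_force": force on the tool from outside, world axes, zero at the start; "wrist_torque": the same for the moment, N m; "opening": finger opening in m.
Only numpy, scipy, OpenCV 4.12 (cv2) and the standard library are available. Lean on these libraries where they do the work, as an engineer would, in place of code of your own. Each camera call takes 0.05 s, during which the arm holds its last target.

## Working session

There is one attempt and no reset: what is moved stays moved. The work goes in short steps, Python scripts to look and compute and a shell command to move; the robot and the scene stay as the last step left them, time stands still between calls to the robot, and variables do not carry over. Pictures are saved under pics/ and viewed, and the job is handed in when it is done.

```bash
ls; mkdir -p pics; cat > h.py <<'E'
import numpy as np, cv2
from station import ctrl, eyes, spotter
def save(d,n): cv2.imwrite('pics/'+n+'.png', cv2.cvtColor(d['image'],cv2.COLOR_RGB2BGR))
E
python3 - <<'E'
from h import *
o=ctrl.get_obs(); print(o)
for n in ['scene','side']:
    d=eyes.get_image(n); save(d,n+'0')
    print(n,d['vertical_fov'],d['tvec'],d['rvec'])
    for q in ['tube_mid','spare1_mid','spare2_mid','rack','fixture','seat','jaw','shaft','crank','knob','beaker','reagent','spatula','weight','tube']:
        print(q,[(np.round(r['centre'],4).tolist(),round(r['confidence'],2)) for r in spotter.mark_of(q,d)[:3]])
print(ctrl.get_obs()['t'])
E
```

```text
pics
{'t': 0.0, 'q': array([-1.18992430e-01,  5.33420698e-02,  1.61430399e+00,  1.56931775e-05,
        1.47599825e+00, -1.19020840e-01]), 'dq': array([ 0.00049139, -0.00065108,  0.00128571, -0.00017334, -0.00029653,
        0.00073793]), 'effort': array([ 2.70554956e-04, -3.93670499e+01, -3.70175600e+01, -1.62778279e-04,
        6.93513779e-03, -6.06393527e-06]), 'tool_pos': array([6.24726687e-01, 3.94930731e-05, 4.03465859e-01]), 'tool_rot': array([-2.22026397e+00, -2.22032371e+00,  1.97183815e-03]), 'contact_force': array([ 0.47217395,  0.35028276, -0.2075487 ]), 'wrist_torque': array([-0.03692915,  0.04274663, -0.01678781]), 'opening': 0.0855485830795386}
scene 53.883156375199725 [ 0.35511597 -0.26613698  1.38744694] [ 1.16225044  2.38104879 -0.96093226]
tube_mid [([0.4914, 0.3907, 0.0534], 0.83), ([0.4766, 0.301, 0.0591], 0.77), ([0.4322, 0.4295, 0.0545], 0.73)]
spare1_mid [([0.5378, 0.2966, 0.0579], 0.86), ([0.6506, -0.4113, 0.001], 0.15)]
spare2_mid [([0.4174, 0.3072, 0.0584], 0.61)]
rack [([0.478, 0.2987, 0.002], 0.92)]
fixture [([0.5805, -0.0283, 0.0024], 0.82)]
seat [([0.58
[... 639 characters left out ...]
.7), ([0.4766, 0.302, 0.0504], 0.51), ([0.4347, 0.4264, 0.053], 0.51)]
spare1_mid [([0.5358, 0.293, 0.0603], 0.78), ([0.5845, 0.0395, 0.0352], 0.5)]
spare2_mid [([0.4161, 0.3054, 0.0617], 0.78)]
rack [([0.4756, 0.3006, 0.0006], 0.91)]
fixture [([0.5777, -0.0244, 0.002], 0.58)]
seat [([0.5896, 0.0621, 0.0105], 0.69)]
jaw [([0.5838, 0.0376, 0.0358], 0.45)]
shaft [([0.5701, -0.1048, 0.0723], 0.67)]
crank [([0.5691, -0.1083, 0.0637], 0.81)]
knob [([0.5112, -0.1329, 0.1015], 0.65)]
beaker [([0.4366, -0.4037, 0.0003], 0.71)]
reagent [([0.6517, -0.4122, -0.0023], 0.68)]
spatula [([0.7174, 0.2688, -0.0001], 0.8)]
weight [([0.6724, -0.2333, -0.0033], 0.94)]
tube [([0.4321, 0.4297, 0.0043], 0.56)]
1.6
```

View pics/scene0.png

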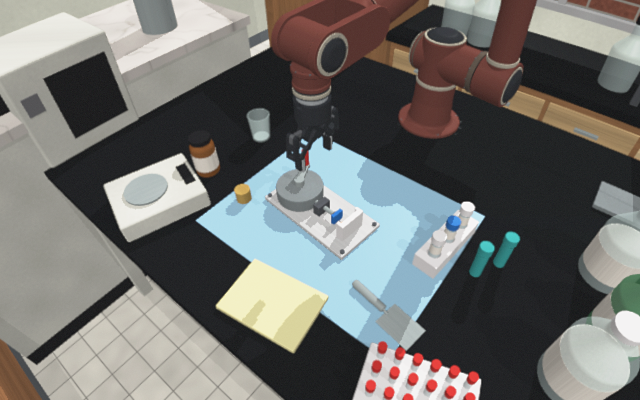

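View pics/side0.png

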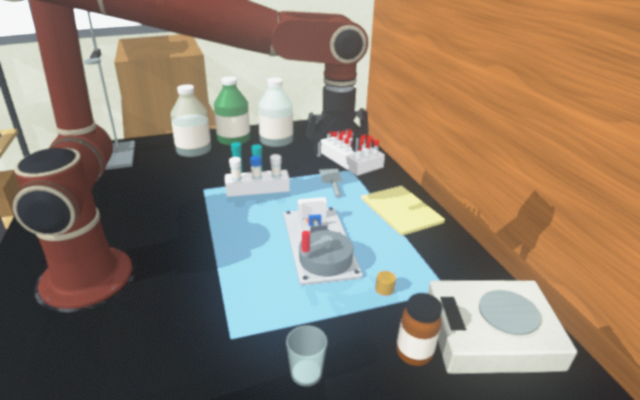

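The blue cap is in the rack's middle hole: (453,223) in the scene picture and (256,160) in the side picture. The network agrees, putting it at about (0.477, 0.301). The turquoise look-alikes are behind the rack, and I'll leave those. I'm moving above the tube now.

```bash
python3 -m crank '[[0,0,0.119,37,-18,0,-1],[0,0,0,37,-18,0,-1]]' 20; python3 - <<'E'
from h import *
from scipy.spatial.transform import Rotation as R
o=ctrl.get_obs();print(o['t'],o['tool_pos'],R.from_rotvec(o['tool_rot']).as_matrix().round(3),o['q'].round(3))
E
```

```text
t: 1.77
tool_pos: [0.595, 0.0718, 0.4044]
tool_rot: [2.363, 2.066, -0.001]
contact_force: [-0.0, 0.9, -0.3]
opening: 0.0857
1.7667 [0.59496688 0.07181474 0.40440486] [[ 0.133  0.991  0.001]
 [ 0.991 -0.133 -0.003]
 [-0.002  0.001 -1.   ]] [-0.004 -0.008  1.675 -0.003  1.473  0.13 ]
```

```bash
cat >> h.py <<'E'
from scipy.spatial.transform import Rotation as R
def pose():
    o=ctrl.get_obs(); return o,np.array(o['tool_pos']),R.from_rotvec(o['tool_rot']).as_matrix()
def todo(p,yaw=None):
    """tool-frame shift mm to world TCP p, turn to pointing-down with tool y at yaw"""
    o,t,M=pose()
    print('t',round(o['t'],2),'pos',t.round(4),'yaw',round(np.degrees(np.arctan2(M[1,1],M[0,1])),1),'F',np.round(o['contact_force'],1),'open',round(o['opening'],4),'q6',round(o['q'][5],2))
    print('shift',(M.T@(np.array(p)-t)*1e3).round(1))
    if yaw is not None:
        y=np.array([np.cos(yaw),np.sin(yaw),0]);z=np.array([0,0,-1.]);T=np.c_[np.cross(y,z),y,z]
        print('turn',R.from_matrix(M.T@T).as_rotvec().round(3), 'shift in final frame',(T.T@(np.array(p)-t)*1e3).round(1))
E
python3 - <<'E'
from h import *
todo([.477,.3015,.40],np.radians(-95.4))
E
```

```text
t 1.77 pos [0.595  0.0718 0.4044] yaw -7.7 F [-0.   0.9 -0.3] open 0.0857 q6 0.13
shift [ 211.9 -147.6    3.7]
turn [3.000e-03 1.000e-03 1.531e+00] shift in final frame [-139.1 -217.6    4.4]
```

```bash
python3 -m crank '[[0,0,0,35.3,-24.6,0,-1],[0,0,0,35.3,-24.6,0,-1],[0,0,0,35.3,-24.6,0,-1],[0,0,0,35.3,-24.6,0,-1],[0,0,0,35.3,-24.6,0,-1],[0,0,0.12,30,-18,0,-1],[0,0,0.12,0,0,0,-1],[0,0,0.12,0,0,0,-1]]'
python3 -m crank '[[0,0,0.12,0,0,0,-1],[0,0,0.12,0,0,0,-1],[0,0,0.12,0,0,0,-1],[0,0,0.12,0,0,0,-1],[0,0,0.12,0,0,0,-1],[0,0,0.12,0,0,0,-1],[0,0,0.12,0,0,0,-1],[0,0,0.12,0,0,0,-1]]'
python3 - <<'E'
from h import *
todo([.477,.3015,.40],np.radians(-95.4))
E
```

```text
t: 2.43
tool_pos: [0.4794, 0.2984, 0.4048]
tool_rot: [2.703, 1.601, 0.006]
contact_force: [0.4, 0.6, -0.2]
opening: 0.0852
t: 3.1
tool_pos: [0.4775, 0.301, 0.4055]
tool_rot: [-3.138, -0.109, -0.007]
contact_force: [0.2, -0.2, -1.2]
opening: 0.0853
t 3.1 pos [0.4775 0.301  0.4055] yaw -86.0 F [ 0.2 -0.2 -1.2] open 0.0853 q6 1.93
shift [-0.5 -0.5  5.5]
turn [-0.002 -0.004  0.164] shift in final frame [-0.5 -0.4  5.5]
```

```bash
python3 -m crank '[[0,0,0.084,0,0,0,-1],[0,0,0.08,0,0,0,-1],[0,0,0,0,0,0,-1]]'
python3 - <<'E'
from h import *
o,t,M=pose()
w=eyes.get_image('wrist'); save(w,'wrist1')
for q in ['tube_mid','spare1_mid','rack']:
    print(q,[(np.round(r['centre'],4).tolist(),round(r['confidence'],2)) for r in spotter.mark_of(q,w)[:3]])
# back-project blue-cap pixels (top disc at z=.110)
f=200/np.tan(np.radians(w['vertical_fov']/2));K=np.array([[f,0,w['cx']],[0,f,w['cy']],[0,0,1]])
hsv=cv2.cvtColor(w['image'],cv2.COLOR_RGB2HSV)
m=cv2.inRange(hsv,(105,120,60),(125,255,255)); n,l,s,c=cv2.connectedComponentsWithStats(m)
W=np.eye(4);W[:3,:3]=M;W[:3,3]=t;W=W@w['mount']
for i in range(1,n):
    if s[i,4]>200:
        u=cv2.undistortPoints(c[i].reshape(1,1,2),K,np.array(w['dist'])).ravel()
        d=W[:3,:3]@np.r_[u,1]
        for z in (.110,.099): print(s[i],c[i],z,(W[:3,3]+d*(z-W[2,3])/d[2]).round(4))
todo([.477,.3015,.254],np.radians(-95.4))
E
```

```text
t: 3.35
tool_pos: [0.4774, 0.3011, 0.4056]
tool_rot: [-3.135, 0.166, -0.007]
contact_force: [1.2, 0.3, 0.5]
opening: 0.0854
tube_mid [([0.4942, 0.3944, 0.0535], 0.84), ([0.4356, 0.4301, 0.0488], 0.82), ([0.4778, 0.2969, 0.0633], 0.73)]
spare1_mid []
rack [([0.4714, 0.2995, 0.0009], 0.77)]
[545  37  35  38 966] [561.99068323  56.06935818] 0.11 [0.5776 0.0894 0.11  ]
[545  37  35  38 966] [561.99068323  56.06935818] 0.099 [0.5786 0.0809 0.099 ]
[309 178  33  36 914] [324.65645514 195.65645514] 0.11 [0.4777 0.2989 0.11  ]
[309 178  33  36 914] [324.65645514 195.65645514] 0.099 [0.4746 0.2991 0.099 ]
t 3.55 pos [0.4774 0.3011 0.4056] yaw -95.9 F [-0.4 -0.7  0.6] open 0.0853 q6 2.1
shift [ -1.1   0.  151.6]
turn [-0.003 -0.004 -0.009] shift in final frame [ -0.5  -0.4 151.6]
```

View pics/wrist1.png

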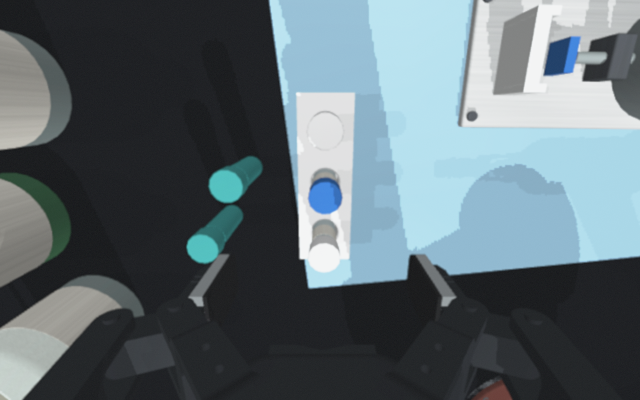

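The blue cap is at (325,196) in the wrist picture, which gives about (0.4765, 0.2995). The jaws open across the row of holes, and both neighbours are clear of the fingers. Going down.

```bash
python3 -m crank '[[0,0,0,0.8,1.3,38,-1],[0,0,0,0,0,38,-1],[0,0,0,0,0,38,-1],[0,0,0,0,0,30,-1],[0,0,0,0,0,7,-1],[0,0,0,0,0,0,-1]]'
python3 - <<'E'
from h import *
todo([.4767,.2997,.253],np.radians(-95.4))
w=eyes.get_image('wrist'); save(w,'wrist2')
E
```

```text
t: 4.05
tool_pos: [0.4812, 0.3011, 0.2551]
tool_rot: [-3.13, 0.15, -0.023]
contact_force: [-0.1, 0.6, 0.8]
opening: 0.0853
t 4.05 pos [0.4812 0.3011 0.2551] yaw -95.5 F [-0.1  0.6  0.8] open 0.0853 q6 2.09
shift [-4.4  1.8  2. ]
turn [-0.009 -0.015 -0.001] shift in final frame [-4.3  1.8  2.1]
```

View pics/wrist2.png

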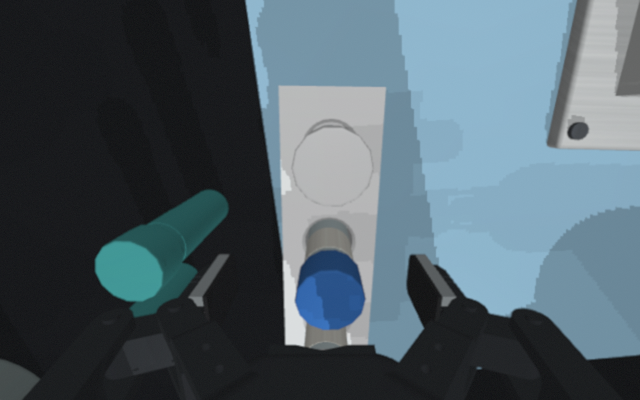

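The cap is centred between the pads. I'm correcting about 4 mm along the tool's x axis and a small tilt, then closing.

```bash
python3 -m crank '[[-0.009,-0.015,0,-4.4,1.8,2,-1],[0,0,0,0,0,0,-1]]'
python3 - <<'E'
from h import *
todo([.4767,.2997,.253],np.radians(-95.4))
E
python3 -m crank '[[0,0,0,0,0,0,1],[0,0,0,0,0,0,1],[0,0,0,0,0,0,1],[0,0,0,0,0,0,1],[0,0,0,0,0,0,1],[0,0,0,0,0,0,1],[0,0,0,0,0,0,1],[0,0,0,0,0,0,1]]' 30
python3 - <<'E'
from h import *
todo([.4767,.2997,.253],np.radians(-95.4))
w=eyes.get_image('wrist'); save(w,'wrist3')
E
```

```text
t: 4.27
tool_pos: [0.4775, 0.3002, 0.2569]
tool_rot: [-3.137, 0.149, -0.003]
contact_force: [-0.0, 0.2, -0.0]
opening: 0.0853
t 4.27 pos [0.4775 0.3002 0.2569] yaw -95.5 F [-0.   0.2 -0. ] open 0.0853 q6 2.1
shift [-0.7  0.6  3.9]
turn [-0.001 -0.002 -0.001] shift in final frame [-0.7  0.6  3.9]
t: 4.93
tool_pos: [0.4798, 0.3013, 0.2653]
tool_rot: [-3.131, 0.148, -0.023]
contact_force: [-0.0, 1.2, -0.6]
opening: 0.0321
t 4.93 pos [0.4798 0.3013 0.2653] yaw -95.4 F [-0.   1.2 -0.6] open 0.0321 q6 2.09
shift [-3.1  2.  12.3]
turn [-0.007 -0.014 -0.   ] shift in final frame [-2.9  1.9 12.3]
```

View pics/wrist3.png

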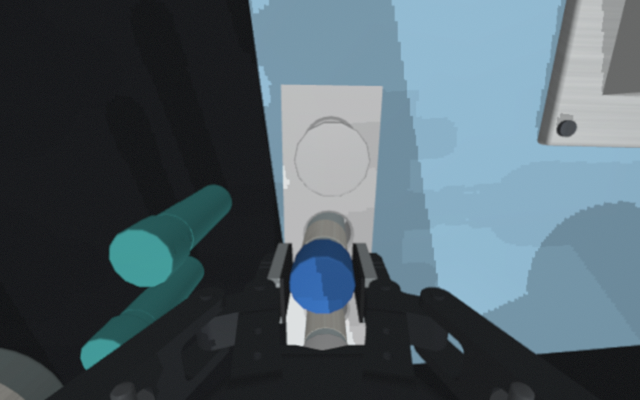

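The fingers did close, at 32 mm, but rows with no shift drift upward by about 1 mm each. That leaves the grip too near the cap's top. I'll open part-way, go lower and close again, compensating for the drift.

```bash
python3 -m crank '[[0,0,0,0,0,1,-0.3],[0,0,0,0,0,1,-0.3],[-0.007,-0.014,0,-2.5,1.5,5,-0.3],[0,-0.002,0,-0.5,0,9,-0.3]]'
python3 - <<'E'
from h import *
todo([.4767,.2997,.250],np.radians(-95.4))
E
```

```text
t: 5.32
tool_pos: [0.4774, 0.3005, 0.2502]
tool_rot: [-3.136, 0.148, -0.0]
contact_force: [0.6, -0.6, 0.5]
opening: 0.0559
t 5.32 pos [0.4774 0.3005 0.2502] yaw -95.4 F [ 0.6 -0.6  0.5] open 0.0559 q6 2.09
shift [-0.6  0.8  0.2]
turn [-0.002 -0.    -0.   ] shift in final frame [-0.6  0.8  0.2]
```

```bash
python3 -m crank '[[0,-0.002,0,-0.6,0.6,1,1],[0,-0.002,0,-0.3,0,1,1],[0,-0.002,0,-0.3,0,1,1],[0,-0.002,0,-0.3,0,1,1],[0,-0.002,0,-0.3,0,1,1]]' 30
python3 - <<'E'
from h import *
todo([.4767,.2997,.250],np.radians(-95.4))
E
```

```text
t: 5.73
tool_pos: [0.4762, 0.2998, 0.2455]
tool_rot: [-3.138, 0.147, 0.015]
contact_force: [-1.1, -1.8, 5.0]
opening: 0.0322
t 5.73 pos [0.4762 0.2998 0.2455] yaw -95.4 F [-1.1 -1.8  5. ] open 0.0322 q6 2.09
shift [ 0.5  0.  -4.5]
turn [0.   0.01 0.  ] shift in final frame [ 0.5  0.  -4.5]
```

```bash
python3 -m crank '[[0,0,0,0,0,-15,1],[0,0,0,0,0,-20,1],[0,0,0,0,0,-30,1],[0,0,0,0,0,-30,1],[0,0,0,0,0,-5,1]]'
python3 - <<'E'
from h import *
todo([.589,.058,.2455+.010+.04],np.radians(-95.4))
w=eyes.get_image('wrist'); save(w,'wrist4')
s=eyes.get_image('side'); save(s,'side4')
for q in ['tube_mid','seat','jaw','fixture']:
    print(q,[(np.round(r['centre'],4).tolist(),round(r['confidence'],2)) for r in spotter.mark_of(q,s)[:3]])
for q in ['seat','jaw']:
    print(q,[(np.round(r['centre'],4).tolist(),round(r['confidence'],2)) for r in spotter.mark_of(q,w)[:3]])
E
```

```text
t: 6.15
tool_pos: [0.4757, 0.2991, 0.3424]
tool_rot: [3.135, -0.148, -0.031]
contact_force: [0.9, 0.3, 0.3]
opening: 0.0323
t 6.15 pos [0.4757 0.2991 0.3424] yaw -95.4 F [0.9 0.3 0.3] open 0.0323 q6 2.09
shift [136.4 229.2  45.1]
turn [ 0.004  0.019 -0.   ] shift in final frame [135.5 229.4  46.9]
tube_mid [([0.4707, 0.3012, 0.1512], 0.65), ([0.4936, 0.3923, 0.0481], 0.54), ([0.4343, 0.4273, 0.0549], 0.47)]
seat [([0.5888, 0.0627, 0.0132], 0.77), ([0.5751, -0.0258, 0.0033], 0.15)]
jaw [([0.6512, -0.4115, -0.0022], 0.59), ([0.5687, -0.1077, 0.0616], 0.52), ([0.5882, 0.0379, 0.0357], 0.46)]
fixture [([0.5788, -0.0286, 0.0055], 0.89), ([0.4716, 0.2956, 0.0985], 0.75), ([0.5893, 0.0399, 0.0383], 0.3)]
seat [([0.5849, 0.0627, 0.011], 0.84), ([0.4724, 0.2972, 0.1012], 0.69)]
jaw [([0.5861, 0.0382, 0.034], 0.87)]
```

View pics/side4.png

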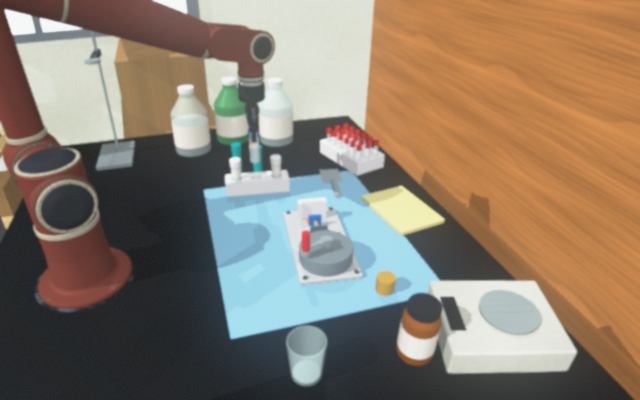

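View pics/wrist4.png

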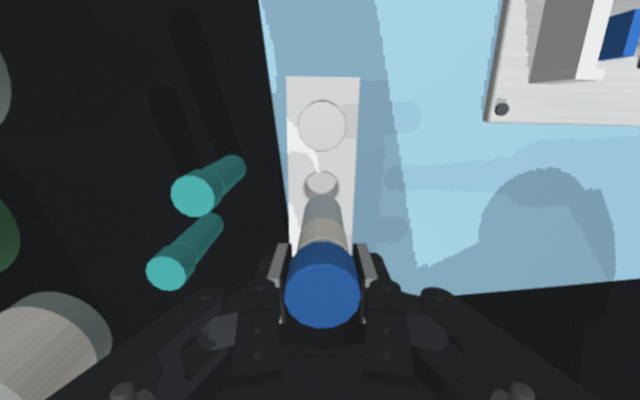

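The tube is lifted clear and upright in the jaws, and the spares are still in place. The side and wrist estimates agree on the seat at about (0.5875, 0.062). Moving above the seat.

```bash
python3 -m crank '[[0,0.01,0,12,20,0,1],[0,0,0,22,37,0,1],[0,0,0,22,37,0,1],[0,0,0,22,37,0,1],[0,0,0,22,37,0,1],[0,0,0,22,37,0,1],[0,0,0,9,16,0,1],[0,0,0,4,8,0,1]]'
python3 - <<'E'
from h import *
todo([.587,.0573,.2545],np.radians(-95.4))
w=eyes.get_image('wrist'); save(w,'wrist5')
s=eyes.get_image('side'); save(s,'side5')
for q in ['tube_mid','seat','jaw','fixture']:
  for d in (s,w):
    print(q,[(np.round(r['centre'],4).tolist(),round(r['confidence'],2)) for r in spotter.mark_of(q,d)[:3]])
E
```

```text
t: 7.22
tool_pos: [0.5863, 0.0568, 0.3253]
tool_rot: [3.129, -0.135, -0.048]
contact_force: [0.2, -0.1, -0.5]
opening: 0.0326
t 7.22 pos [0.5863 0.0568 0.3253] yaw -94.9 F [ 0.2 -0.1 -0.5] open 0.0326 q6 1.63
shift [ 2.8 -1.3 70.7]
turn [0.011 0.03  0.008] shift in final frame [ 0.6 -0.6 70.8]
tube_mid [([0.5808, 0.0564, 0.1326], 0.77), ([0.5816, 0.0513, 0.0848], 0.75), ([0.4355, 0.4269, 0.0536], 0.65)]
tube_mid [([0.5856, 0.0523, 0.1385], 0.79)]
seat [([0.5901, 0.0615, 0.0129], 0.73)]
seat [([0.5854, 0.0622, 0.0122], 0.87)]
jaw [([0.5858, 0.0401, 0.0377], 0.45)]
jaw [([0.5839, 0.0351, 0.031], 0.73), ([0.5804, 0.0524, 0.0833], 0.65)]
fixture [([0.5769, -0.0258, 0.0031], 0.81), ([0.5063, -0.1302, 0.0984], 0.52)]
fixture [([0.5764, -0.0262, -0.0004], 0.95)]
```

View pics/side5.png

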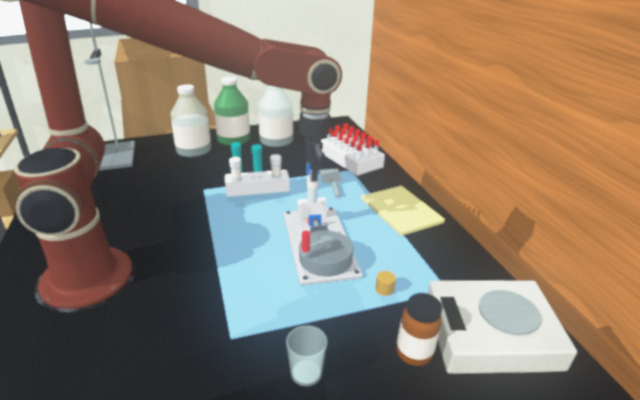

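View pics/wrist5.png

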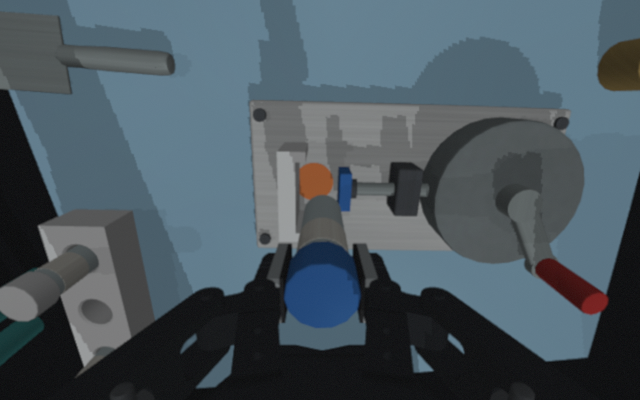

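The orange spot shows at (315,180) with a clear gap to the blue jaw at (345,190). I'll level the tool, then lower.

```bash
python3 -m crank '[[0.011,0.022,0.008,1.5,-0.6,20,1],[0,0,0,0,0,15,1]]'
python3 - <<'E'
from h import *
todo([.587,.0573,.2545],np.radians(-95.4))
E
```

```text
t: 7.88
tool_pos: [0.5876, 0.062, 0.2958]
tool_rot: [-3.138, 0.137, -0.006]
contact_force: [-1.6, -2.3, 0.1]
opening: 0.0322
t 7.88 pos [0.5876 0.062  0.2958] yaw -95.0 F [-1.6 -2.3  0.1] open 0.0322 q6 1.64
shift [-0.3  4.8 41.3]
turn [-0.001 -0.004  0.007] shift in final frame [-0.1  4.7 41.3]
```

```bash
python3 -m crank '[[0,-0.002,0.007,0,4.8,0,1],[0,0,0,0,0,0.5,1]]'
python3 - <<'E'
from h import *
todo([.587,.0573,.2545],np.radians(-95.4))
w=eyes.get_image('wrist'); save(w,'wrist6')
E
```

```text
t: 8.05
tool_pos: [0.586, 0.058, 0.2927]
tool_rot: [-3.138, 0.146, 0.005]
contact_force: [0.3, -0.1, -0.1]
opening: 0.0323
t 8.05 pos [0.586  0.058  0.2927] yaw -95.3 F [ 0.3 -0.1 -0.1] open 0.0323 q6 1.64
shift [ 1.2  0.6 38.2]
turn [-0.     0.003  0.001] shift in final frame [ 1.1  0.6 38.2]
```

View pics/wrist6.png

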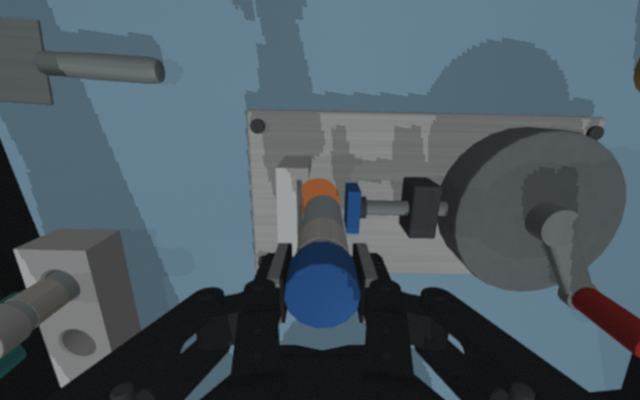

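The tube sits between stop and jaw with room on both sides and no contact force. Lowering it the rest of the way.

```bash
python3 -m crank '[[0,0,0,1,0.5,15,1],[0,0,0,0,0,12,1],[0,0,0,0,0,6,1]]'
python3 - <<'E'
from h import *
todo([.587,.0573,.2545],np.radians(-95.4))
E
```

```text
t: 8.35
tool_pos: [0.5883, 0.058, 0.2632]
tool_rot: [-3.137, 0.145, -0.007]
contact_force: [-0.4, -0.1, -1.0]
opening: 0.0324
t 8.35 pos [0.5883 0.058  0.2632] yaw -95.3 F [-0.4 -0.1 -1. ] open 0.0324 q6 1.64
shift [-1.2  0.8  8.7]
turn [-0.002 -0.004  0.002] shift in final frame [-1.2  0.8  8.7]
```

```bash
python3 -m crank '[[0,-0.004,0,-1,0.8,5,1],[0,0,0,0,0,2,1]]'
python3 -m crank '[[0,0,0,0,0,3,1]]'
python3 - <<'E'
from h import *
todo([.587,.0573,.2545],np.radians(-95.4))
E
```

```text
t: 8.52
tool_pos: [0.587, 0.0574, 0.2552]
tool_rot: [-3.136, 0.145, 0.002]
contact_force: [-0.3, 0.3, 0.2]
opening: 0.0325
t: 8.6
tool_pos: [0.588, 0.0574, 0.2545]
tool_rot: [-3.136, 0.145, -0.003]
contact_force: [-3.0, -0.2, 20.2]
opening: 0.0319
t 8.6 pos [0.588  0.0574 0.2545] yaw -95.3 F [-3.  -0.2 20.2] open 0.0319 q6 1.63
shift [-1.   0.2 -0. ]
turn [-0.002 -0.002  0.002] shift in final frame [-1.   0.2 -0. ]
```

The foot met the plate with 20 N upward, at the expected height. Releasing.

```bash
python3 -m crank '[[0,0,0,0,0,-0.5,-1],[0,0,0,0,0,0,-1],[0,0,0,0,0,0,-1],[0,0,0,0,0,0,-1],[0,0,0,0,0,0,-1],[0,0,0,0,0,0,-1]]'
python3 - <<'E'
from h import *
todo([.587,.0573,.2545],np.radians(-95.4))
w=eyes.get_image('wrist'); save(w,'wrist7')
E
```

```text
t: 9.1
tool_pos: [0.5893, 0.0573, 0.2579]
tool_rot: [-3.136, 0.145, -0.011]
contact_force: [0.3, -0.0, -0.0]
opening: 0.0853
t 9.1 pos [0.5893 0.0573 0.2579] yaw -95.3 F [ 0.3 -0.  -0. ] open 0.0853 q6 1.63
shift [-2.3  0.3  3.3]
turn [-0.002 -0.007  0.002] shift in final frame [-2.3  0.3  3.4]
```

View pics/wrist7.png

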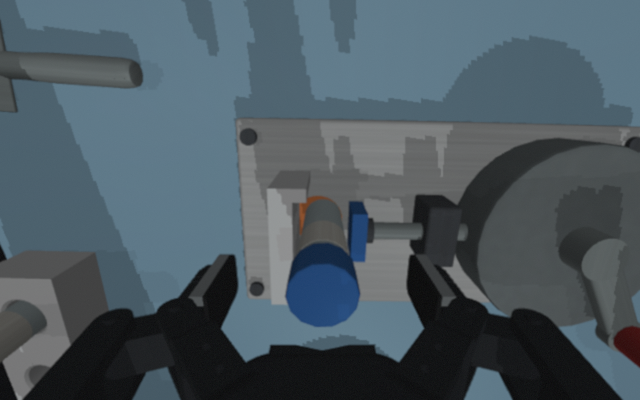

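The tube stands free between jaw and stop with the fingers fully clear. Lifting away.

```bash
python3 -m crank '[[0,-0.005,0,0,0,-30,-1],[0,0,0,0,0,-40,-1],[0,0,0,0,0,-40,-1],[0,0,0,0,0,0,-1]]'
python3 - <<'E'
from h import *
todo([.511,-.135,.37],np.radians(-65))
S=eyes.get_image('scene'); save(S,'scene8')
s=eyes.get_image('side'); save(s,'side8')
w=eyes.get_image('wrist'); save(w,'wrist8')
for q in ['tube_mid','seat','shaft','knob']:
  for d in (S,s,w):
    print(q,[(np.round(r['centre'],4).tolist(),round(r['confidence'],2)) for r in spotter.mark_of(q,d)[:2]])
E
```

```text
t: 9.48
tool_pos: [0.5875, 0.0571, 0.3665]
tool_rot: [-3.136, 0.145, 0.015]
contact_force: [1.0, 0.7, 2.3]
opening: 0.0851
t 9.48 pos [0.5875 0.0571 0.3665] yaw -95.3 F [1.  0.7 2.3] open 0.0851 q6 1.63
shift [-58.5 198.4  -3.2]
turn [-0.004  0.009 -0.529] shift in final frame [-150.5  141.8   -3.5]
tube_mid [([0.4331, 0.4331, 0.0533], 0.95), ([0.5923, 0.0566, 0.0667], 0.72)]
tube_mid [([0.5893, 0.0613, 0.0649], 0.8), ([0.4973, 0.3932, 0.0474], 0.73)]
tube_mid [([0.4371, 0.4299, 0.0478], 0.93), ([0.5896, 0.0553, 0.0694], 0.68)]
seat [([0.5878, 0.0615, 0.0167], 0.84)]
seat [([0.5895, 0.0614, 0.0122], 0.9), ([0.718, 0.2735, 0.0042], 0.39)]
seat [([0.5843, 0.0631, 0.0121], 0.92)]
shaft [([0.5672, -0.1112, 0.073], 0.85)]
shaft [([0.572, -0.1066, 0.0745], 0.61)]
shaft [([0.5648, -0.1085, 0.0695], 0.74)]
knob [([0.5062, -0.1334, 0.0981], 0.84), ([0.6718, -0.2305, 0.0011], 0.36)]
knob [([0.5059, -0.1326, 0.1016], 0.62)]
knob [([0.5118, -0.1342, 0.1026], 0.68)]
```

View pics/wrist8.png

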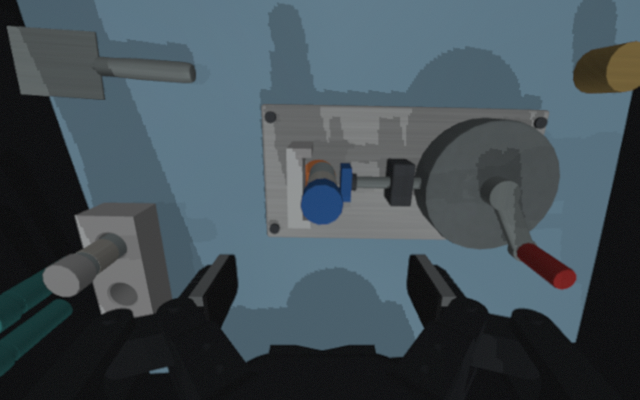

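View pics/side8.png

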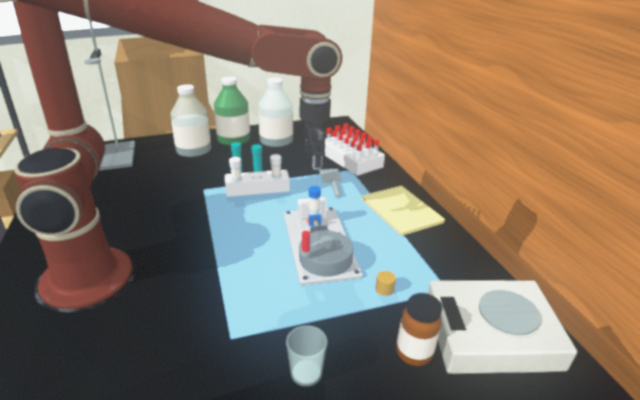

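The tube stands upright at about (0.590, 0.057), roughly 5 mm from the seat mark on the jaw side. The crank is untouched. Fitted positions are shaft (0.569, -0.108) and knob (0.509, -0.134). Moving above the knob with the jaws along its tangent.

```bash
python3 -m crank '[[0,0.009,0,-11,38,0,-1],[0,0,0,-11,38,0,-1],[0,0,0,-11,38,0,-1],[0,0,0,-11,38,0,-1],[0,0,0,-11,38,0,-1],[0,0,-0.12,-3,8,0,-1],[0,0,-0.12,0,0,0,-1],[0,0,-0.12,0,0,0,-1]]'
python3 -m crank '[[0,0,-0.12,0,0,0,-1],[0,0,-0.03,0,0,0,-1]]'
python3 - <<'E'
from h import *
todo([.509,-.134,.37],np.radians(-66.6))
E
```

```text
t: 10.9
tool_pos: [0.5066, -0.142, 0.3588]
tool_rot: [-3.108, -0.446, 0.017]
contact_force: [0.4, -0.4, -0.0]
opening: 0.0855
t: 11.07
tool_pos: [0.5061, -0.1433, 0.3592]
tool_rot: [-3.062, -0.69, 0.016]
contact_force: [0.1, 0.4, -0.4]
opening: 0.0851
t 11.07 pos [ 0.5061 -0.1433  0.3592] yaw -64.6 F [ 0.1  0.4 -0.4] open 0.0851 q6 0.71
shift [  6.5  -7.2 -10.8]
turn [-0.004  0.009  0.035] shift in final frame [  6.3  -7.4 -10.8]
```

```bash
python3 -m crank '[[-0.004,0.009,0.035,5,-7.2,0,-1],[0,0,0,0,0,0,-1]]'
python3 - <<'E'
from h import *
todo([.509,-.134,.26],np.radians(-66.6))
o,t,M=pose()
w=eyes.get_image('wrist'); save(w,'wrist9')
for q in ['shaft','knob']:
    print(q,[(np.round(r['centre'],4).tolist(),round(r['confidence'],2)) for r in spotter.mark_of(q,w)[:2]])
# project expected points
f=200/np.tan(np.radians(w['vertical_fov']/2));K=np.array([[f,0,w['cx']],[0,f,w['cy']],[0,0,1]])
W=np.eye(4);W[:3,:3]=M;W[:3,3]=t;C=np.linalg.inv(W@w['mount'])
im=w['image'].copy()
for x,y in [(.509,-.134),(.506,-.134),(.512,-.134),(.509,-.130)]:
    P=np.array([[x,y,.125],[x,y,.08]]); uv=cv2.projectPoints(P,cv2.Rodrigues(C[:3,:3])[0],C[:3,3],K,np.array(w['dist']))[0].reshape(-1,2)
    print((x,y),uv.round(0).tolist())
E
```

```text
t: 11.23
tool_pos: [0.5075, -0.135, 0.3595]
tool_rot: [3.077, 0.636, 0.001]
contact_force: [-0.1, 0.3, -0.7]
opening: 0.0854
t 11.23 pos [ 0.5075 -0.135   0.3595] yaw -66.6 F [-0.1  0.3 -0.7] open 0.0854 q6 0.76
shift [ 1.8 -0.4 99.5]
turn [ 0.    -0.    -0.001] shift in final frame [ 1.8 -0.3 99.5]
shaft [([0.5666, -0.1064, 0.0727], 0.71)]
knob [([0.5118, -0.1346, 0.1008], 0.79)]
(0.509, -0.134) [[321.0, 215.0], [321.0, 198.0]]
(0.506, -0.134) [[320.0, 219.0], [320.0, 201.0]]
(0.512, -0.134) [[323.0, 212.0], [323.0, 195.0]]
(0.509, -0.13) [[316.0, 213.0], [317.0, 196.0]]
```

View pics/wrist9.png

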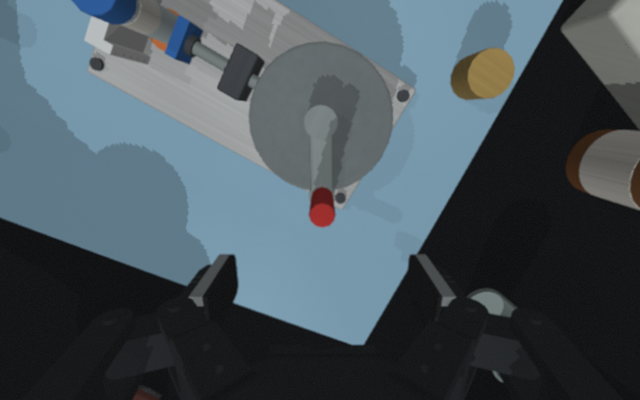

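The knob top is at (322,215), exactly where (0.509, -0.134) projects, and the crank arm is square to the jaws. Going down.

```bash
python3 -m crank '[[0,0,0,1.5,0,35,-1],[0,0,0,0,0,35,-1],[0,0,0,0,0,22,-1],[0,0,0,0,0,5,-1]]' 20
python3 - <<'E'
from h import *
todo([.509,-.134,.262],np.radians(-66.6))
E
```

```text
t: 11.72
tool_pos: [0.5111, -0.1367, 0.2648]
tool_rot: [3.068, 0.638, 0.014]
contact_force: [-1.6, 0.3, -0.8]
opening: 0.0854
t 11.72 pos [ 0.5111 -0.1367  0.2648] yaw -66.5 F [-1.6  0.3 -0.8] open 0.0854 q6 0.76
shift [-0.8 -3.3  2.8]
turn [ 0.01  -0.007  0.002] shift in final frame [-0.8 -3.3  2.8]
```

```bash
python3 -m crank '[[0.01,-0.007,0,-0.5,-3.3,3,0],[0,0,0,0,0,0.5,0.4],[0,0,0,0,0,0.5,0.4]]' 20
python3 - <<'E'
from h import *
todo([.509,-.134,.262],np.radians(-66.6))
w=eyes.get_image('wrist'); save(w,'wrist10')
E
```

```text
t: 11.97
tool_pos: [0.509, -0.134, 0.2602]
tool_rot: [-3.073, -0.64, 0.005]
contact_force: [-0.6, -0.8, 0.5]
opening: 0.0516
t 11.97 pos [ 0.509  -0.134   0.2602] yaw -66.5 F [-0.6 -0.8  0.5] open 0.0516 q6 0.76
shift [-0.   0.  -1.8]
turn [-0.003  0.003  0.002] shift in final frame [-0.   0.  -1.8]
```

View pics/wrist10.png

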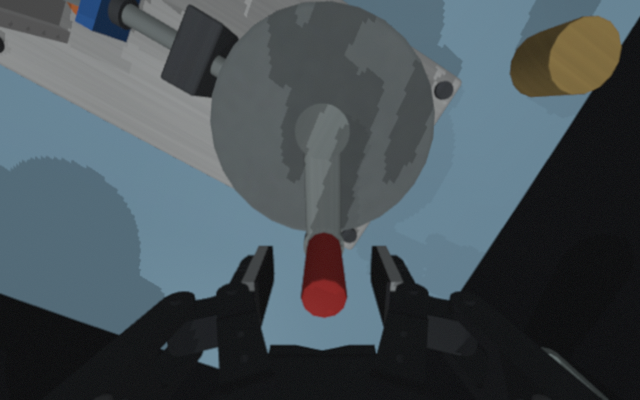

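The knob is centred between the open pads. I'll close to a loose cage slightly wider than the knob, so there is no pinch load. I'm also writing a monitor that reports crank angle and tangential force.

```bash
cat >> h.py <<'E'
SH=np.array([.569,-.108]); TH0=np.radians(-156.6)
def mon(step=6.,zt=.106):
    o,t,M=pose(); g=t+M[:,2]*.155
    r=g[:2]-SH; th=np.arctan2(r[1],r[0]); rad=np.linalg.norm(r); u=r/rad; tg=np.array([-u[1],u[0]])
    F=np.array(o['contact_force']); dth=(th-TH0+np.pi)%(2*np.pi)-np.pi
    if dth<-.5: dth+=2*np.pi
    print(f"t {o['t']:.2f} turn {dth:.3f} rad r {rad*1e3:.1f} gz {g[2]*1e3:.1f} Ft {F[:2]@tg:.1f} Fr {F[:2]@u:.1f} Fz {F[2]:.1f} open {o['opening']*1e3:.1f} q6 {o['q'][5]:.2f}")
    th2=th+step/65; gt=np.r_[SH+.065*np.array([np.cos(th2),np.sin(th2)]),zt]
    y=np.array([-np.sin(th2),np.cos(th2),0]);z=np.array([0,0,-1.]);T=np.c_[np.cross(y,z),y,z]
    print(' next',R.from_matrix(M.T@T).as_rotvec().round(3),(M.T@(gt+[0,0,.155]-t)*1e3).round(1))
E
python3 -m crank '[[0,0,0,0,0,-0.5,0.44],[0,0,0,0,0,0,0.46],[0,0,0,0,0,0,0.46]]' 20
python3 -c "from h import *; mon()"
```

```text
t: 12.27
tool_pos: [0.5103, -0.1345, 0.2649]
tool_rot: [3.074, 0.641, 0.003]
contact_force: [0.1, 0.3, 0.2]
opening: 0.0232
t 12.27 turn 0.020 rad r 64.1 gz 109.9 Ft -0.3 Fr -0.2 Fz 0.2 open 23.2 q6 0.76
 next [ 0.002 -0.002 -0.11 ] [-0.3  6.3  3.9]
```

```bash
python3 -m crank '[[0,0,-0.1,-0.3,6,3,0.46],[0,0,-0.092,0.3,6,0,0.46]]' 20
python3 -c "from h import *; mon()"
```

```text
t: 12.43
tool_pos: [0.516, -0.1447, 0.2637]
tool_rot: [2.995, 0.943, 0.006]
contact_force: [-1.0, 1.3, -0.4]
opening: 0.023
t 12.43 turn 0.204 rad r 63.9 gz 108.7 Ft -1.7 Fr 0.1 Fz -0.4 open 23.0 q6 0.55
 next [ 0.003 -0.003 -0.095] [-0.3  6.4  2.7]
```

Light so far, at about 1.7 N. Continuing.

```bash
python3 -m crank '[[0.003,-0.003,-0.095,-0.3,6,2,0.46],[0,0,-0.092,0,6,0,0.46],[0,0,-0.092,0,6,0,0.46]]' 20
python3 -c "from h import *; mon()"
python3 -m crank '[[0,0,-0.092,0,6,1,0.46],[0,0,-0.092,0,6,0,0.46]]' 20
python3 -c "from h import *; mon()"
```

```text
t: 12.68
tool_pos: [0.5279, -0.1586, 0.2633]
tool_rot: [-2.826, -1.371, -0.002]
contact_force: [-0.3, 1.6, -0.8]
opening: 0.0228
t 12.68 turn 0.481 rad r 65.0 gz 108.3 Ft -1.2 Fr -1.0 Fz -0.8 open 22.8 q6 0.24
 next [ 0.    -0.002 -0.078] [0.4 6.  2.3]
t: 12.85
tool_pos: [0.5381, -0.1659, 0.2631]
tool_rot: [-2.68, -1.638, -0.003]
contact_force: [-1.9, 1.3, -2.0]
opening: 0.023
t 12.85 turn 0.672 rad r 65.3 gz 108.1 Ft -2.3 Fr -0.3 Fz -2.0 open 23.0 q6 0.04
 next [ 0.    -0.002 -0.076] [0.8 6.  2.1]
```

```bash
python3 -m crank '[[0,-0.002,-0.076,0.8,6,1.5,0.46]]' 20
python3 -c "from h import *; mon()"
python3 -m crank '[[0,0,-0.092,0.3,6,0.5,0.46]]' 20
python3 -c "from h import *; mon()"
python3 -m crank '[[0,0,-0.092,0.3,6,0.5,0.46]]' 20
python3 -c "from h import *; mon()"
```

```text
t: 12.93
tool_pos: [0.5441, -0.1682, 0.2624]
tool_rot: [2.612, 1.744, 0.001]
contact_force: [-1.8, 0.7, 2.5]
opening: 0.0235
t 12.93 turn 0.771 rad r 65.2 gz 107.4 Ft -2.0 Fr 0.0 Fz 2.5 open 23.5 q6 -0.04
 next [ 0.001  0.    -0.094] [0.5 6.1 1.5]
t: 13.02
tool_pos: [0.5499, -0.1703, 0.2623]
tool_rot: [2.526, 1.868, 0.001]
contact_force: [-1.6, 1.9, -1.0]
opening: 0.0232
t 13.02 turn 0.866 rad r 65.1 gz 107.3 Ft -2.1 Fr -1.4 Fz -1.0 open 23.2 q6 -0.13
 next [ 0.    -0.    -0.093] [0.5 6.  1.3]
t: 13.1
tool_pos: [0.5559, -0.1718, 0.2622]
tool_rot: [-2.432, -1.987, 0.0]
contact_force: [-2.8, 2.0, 1.4]
opening: 0.0232
t 13.10 turn 0.957 rad r 65.1 gz 107.2 Ft -3.1 Fr -1.4 Fz 1.4 open 23.2 q6 -0.23
 next [-0.001 -0.001 -0.088] [0.4 5.9 1.2]
```

```bash
python3 -m crank '[[0,0,-0.088,0.4,6,1,0.46]]' 20
python3 -c "from h import *; mon()"
python3 -m crank '[[0,0,-0.092,0.4,6,0.7,0.46]]' 20
python3 -c "from h import *; mon()"
```

```text
t: 13.18
tool_pos: [0.562, -0.1728, 0.2619]
tool_rot: [-2.337, -2.097, 0.001]
contact_force: [-4.0, 0.7, 2.1]
opening: 0.0235
t 13.18 turn 1.050 rad r 65.0 gz 106.9 Ft -4.1 Fr -0.3 Fz 2.1 open 23.5 q6 -0.32
 next [-0.002 -0.001 -0.088] [0.4 5.7 0.9]
t: 13.27
tool_pos: [0.568, -0.1731, 0.2617]
tool_rot: [-2.232, -2.207, 0.003]
contact_force: [-3.8, 2.0, 1.9]
opening: 0.0227
t 13.27 turn 1.139 rad r 65.0 gz 106.7 Ft -3.8 Fr -1.9 Fz 1.9 open 22.7 q6 -0.41
 next [-0.003 -0.001 -0.08 ] [0.4 5.5 0.7]
```

```bash
python3 - <<'E'
from h import *
w=eyes.get_image('wrist'); save(w,'wrist11'); s=eyes.get_image('side'); save(s,'side11')
mon()
E
```

```text
t 13.37 turn 1.154 rad r 65.2 gz 106.8 Ft 1.4 Fr 0.2 Fz 0.5 open 23.2 q6 -0.40
 next [-0.001 -0.    -0.1  ] [0.5 5.9 0.8]
```

View pics/wrist11.png

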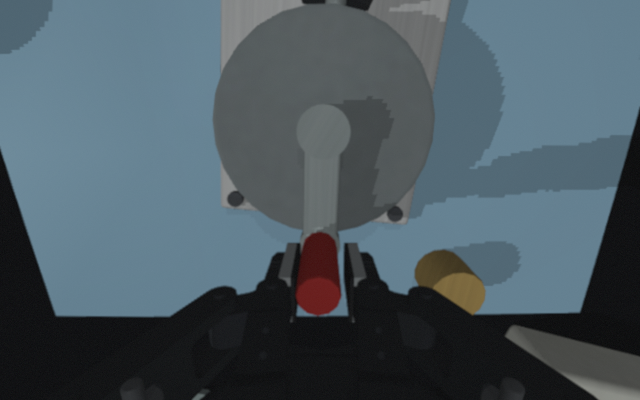

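The knob rests on the rear (pushing) finger with a gap ahead of it. The force is around 4 N and the spring rise looks under way. Continuing in smaller steps.

```bash
python3 -m crank '[[0,0,-0.08,0.4,4,0.7,0.46]]' 20
python3 -c "from h import *; mon(4)"
python3 -m crank '[[0,0,-0.062,0.3,4,0.7,0.46]]' 20
python3 -c "from h import *; mon(4)"
python3 -m crank '[[0,0,-0.062,0.3,4,0.7,0.46]]' 20
python3 -c "from h import *; mon(4)"
```

```text
t: 13.45
tool_pos: [0.5721, -0.1729, 0.2614]
tool_rot: [-2.149, -2.288, 0.002]
contact_force: [-4.7, 0.9, 3.8]
opening: 0.0232
t 13.45 turn 1.204 rad r 64.8 gz 106.4 Ft -4.7 Fr -1.0 Fz 3.8 open 23.2 q6 -0.48
 next [-0.003 -0.001 -0.04 ] [-0.   3.6  0.4]
t: 13.53
tool_pos: [0.5757, -0.1724, 0.2613]
tool_rot: [-2.075, -2.353, 0.005]
contact_force: [-7.3, -0.2, 5.5]
opening: 0.0229
t 13.53 turn 1.253 rad r 64.7 gz 106.3 Ft -7.3 Fr -0.4 Fz 5.5 open 22.9 q6 -0.54
 next [-0.005 -0.001 -0.027] [-0.2  3.2  0.2]
t: 13.62
tool_pos: [0.579, -0.1718, 0.2612]
tool_rot: [-1.999, -2.415, 0.009]
contact_force: [-8.2, -0.3, 6.0]
opening: 0.0233
t 13.62 turn 1.297 rad r 64.5 gz 106.2 Ft -8.2 Fr -0.8 Fz 6.0 open 23.3 q6 -0.60
 next [-0.008 -0.001 -0.008] [-0.4  2.7  0.1]
```

At about 8 N, the peak of the rise. The dwell should start within about 0.1 rad, so I'm stepping one row at a time.

```bash
python3 -m crank '[[-0.008,0,-0.02,-0.2,4,0.3,0.46]]' 20
python3 -c "from h import *; mon(4)"
python3 -m crank '[[0,0,-0.05,0,4,0.3,0.46]]' 20
python3 -c "from h import *; mon(4)"
```

```text
t: 13.7
tool_pos: [0.582, -0.1717, 0.2613]
tool_rot: [-1.976, -2.437, 0.006]
contact_force: [-10.3, -2.5, 4.9]
opening: 0.0233
t 13.70 turn 1.351 rad r 64.8 gz 106.3 Ft -10.6 Fr 0.5 Fz 4.9 open 23.3 q6 -0.62
 next [-0.006 -0.001 -0.042] [0.  3.1 0.3]
t: 13.78
tool_pos: [0.5847, -0.1711, 0.2611]
tool_rot: [-1.913, -2.48, 0.011]
contact_force: [-10.7, 1.1, 6.2]
opening: 0.023
t 13.78 turn 1.379 rad r 64.6 gz 106.2 Ft -10.2 Fr -3.4 Fz 6.2 open 23.0 q6 -0.66
 next [-0.011 -0.003 -0.021] [0.  2.2 0.1]
```

```bash
python3 -m crank '[[-0.011,-0.003,-0.03,0,4,0.3,0.46]]' 20
python3 -c "from h import *; mon(4)"
python3 -m crank '[[-0.003,0,-0.04,0,4,0.3,0.46]]' 20
python3 -c "from h import *; mon(4)"
```

```text
t: 13.87
tool_pos: [0.587, -0.1705, 0.261]
tool_rot: [-1.878, -2.511, 0.009]
contact_force: [-12.6, -1.5, 7.0]
opening: 0.0235
t 13.87 turn 1.423 rad r 64.8 gz 106.0 Ft -12.6 Fr -1.8 Fz 7.0 open 23.5 q6 -0.69
 next [-0.008 -0.002 -0.036] [0.1 2.7 0. ]
t: 13.95
tool_pos: [0.5894, -0.1699, 0.261]
tool_rot: [-1.827, -2.544, 0.012]
contact_force: [-12.2, -1.8, 5.5]
opening: 0.0229
t 13.95 turn 1.453 rad r 64.7 gz 106.0 Ft -12.2 Fr -1.7 Fz 5.5 open 22.9 q6 -0.72
 next [-0.012 -0.003 -0.027] [ 0.2  2.2 -0. ]
```

```bash
python3 - <<'E'
from h import *
w=eyes.get_image('wrist'); save(w,'wrist12'); s=eyes.get_image('side'); save(s,'side12')
mon()
a=cv2.imread('pics/wrist12.png'); b=cv2.imread('pics/side12.png')[150:300,220:420]; cv2.imwrite('pics/c12.png',np.vstack([a[:,:600][100:],cv2.resize(b,(600,450))[:300]]))
E
```

```text
t 14.05 turn 1.475 rad r 65.0 gz 106.1 Ft -4.5 Fr 0.2 Fz 2.2 open 22.7 q6 -0.72
 next [-0.008 -0.002 -0.08 ] [0.5 4.8 0.1]
```

View pics/c12.png

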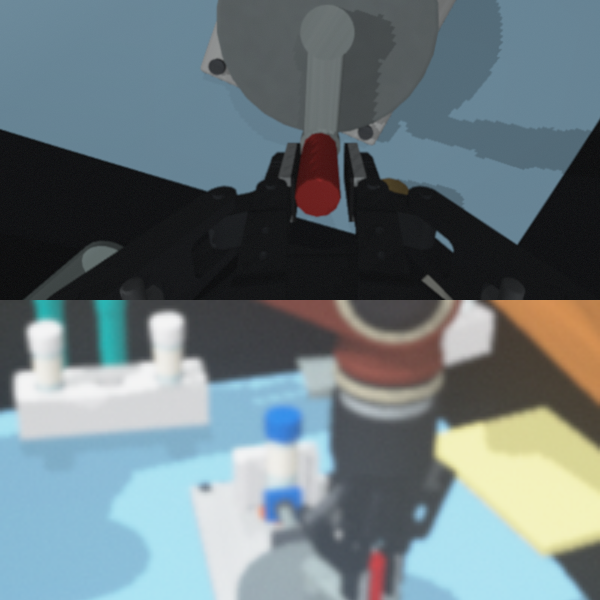

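The jaw is at the tube and the knob is on the rear finger. Held static, the force falls to 4.5 N. Continuing.

```bash
python3 -m crank '[[-0.006,0,-0.07,0.3,4,0.2,0.46]]' 20
python3 -c "from h import *; mon(4)"
python3 -m crank '[[0,0,-0.05,0.2,3,0.2,0.46]]' 20
python3 -c "
from h import *; mon(4); eyes.get_image('wrist'); mon(4)"
```

```text
t: 14.13
tool_pos: [0.5928, -0.1687, 0.2611]
tool_rot: [-1.743, -2.607, 0.005]
contact_force: [-8.0, -1.5, 2.6]
opening: 0.0228
t 14.13 turn 1.523 rad r 64.7 gz 106.1 Ft -8.0 Fr -1.4 Fz 2.6 open 22.8 q6 -0.79
 next [-0.006 -0.003 -0.029] [0.2 3.1 0.1]
t: 14.22
tool_pos: [0.5951, -0.1676, 0.2612]
tool_rot: [-1.677, -2.65, 0.006]
contact_force: [-1.2, -0.5, -1.0]
opening: 0.0231
t 14.22 turn 1.560 rad r 64.6 gz 106.2 Ft -1.3 Fr -0.0 Fz -1.0 open 23.1 q6 -0.84
 next [-0.006 -0.003 -0.017] [0.  3.  0.2]
t 14.27 turn 1.568 rad r 64.6 gz 106.3 Ft 0.5 Fr -0.1 Fz -0.5 open 23.1 q6 -0.84
 next [-0.005 -0.003 -0.023] [-0.   3.1  0.2]
```

The load dropped to about 1 N near 1.55 rad, so the dwell has been entered. I'll go roughly 9 mm further to reach its middle, checking that it stays light.

```bash
python3 -m crank '[[-0.005,-0.002,-0.03,0,3.2,0.2,0.46]]' 20
python3 -c "from h import *; mon(3)"
python3 -m crank '[[0,0,-0.046,0.1,3,0.2,0.46]]' 20
python3 -c "
from h import *; mon(3)"
python3 -m crank '[[0,0,-0.046,0.1,3,0.2,0.46]]' 20
python3 -c "
from h import *; mon(3)
w=eyes.get_image('wrist'); save(w,'wrist13'); mon(3)"
```

```text
t: 14.35
tool_pos: [0.5977, -0.1663, 0.2612]
tool_rot: [-1.641, -2.677, 0.002]
contact_force: [-3.9, -1.1, 1.6]
opening: 0.0228
t 14.35 turn 1.615 rad r 64.8 gz 106.2 Ft -4.0 Fr -0.7 Fz 1.6 open 22.8 q6 -0.86
 next [-0.002 -0.001 -0.028] [-0.   2.7  0.2]
t: 14.43
tool_pos: [0.5998, -0.1651, 0.2612]
tool_rot: [-1.58, -2.712, 0.004]
contact_force: [-4.7, -0.8, 1.3]
opening: 0.0228
t 14.43 turn 1.648 rad r 64.7 gz 106.2 Ft -4.6 Fr -1.5 Fz 1.3 open 22.8 q6 -0.90
 next [-0.004 -0.001 -0.016] [-0.1  2.4  0.2]
t: 14.52
tool_pos: [0.6018, -0.1638, 0.2612]
tool_rot: [-1.519, -2.745, 0.007]
contact_force: [-5.1, -1.8, 3.0]
opening: 0.0231
t 14.52 turn 1.679 rad r 64.5 gz 106.2 Ft -5.3 Fr -1.0 Fz 3.0 open 23.1 q6 -0.94
 next [-0.006 -0.002 -0.002] [-0.3  2.   0.2]
t 14.57 turn 1.689 rad r 64.6 gz 106.2 Ft -0.3 Fr -0.1 Fz -0.1 open 23.0 q6 -0.94
 next [-0.005 -0.001 -0.01 ] [-0.2  2.2  0.2]
```

View pics/wrist13.png

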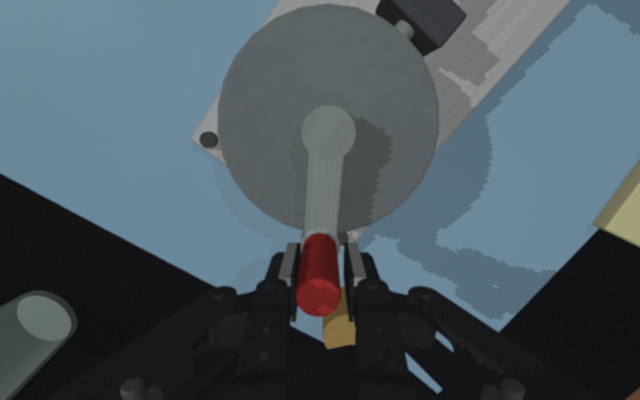

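Static load is about 0 N. To check that this really is the dwell, I'll open the cage a little and see whether the crank stays.

```bash
python3 -m crank '[[-0.005,-0.001,0,0,0,0.2,0.2],[0,0,0,0,0,0.2,0.1],[0,0,0,0,0,0.2,0.1],[0,0,0,0,0,0.2,0.1]]' 20
python3 -c "
from h import *; mon(3)
w=eyes.get_image('wrist'); save(w,'wrist14'); mon(3)"
```

```text
t: 14.9
tool_pos: [0.6025, -0.1636, 0.2614]
tool_rot: [1.529, 2.74, 0.004]
contact_force: [0.1, -0.4, -0.6]
opening: 0.0387
t 14.90 turn 1.715 rad r 65.3 gz 106.4 Ft -0.1 Fr 0.4 Fz -0.6 open 38.7 q6 -0.94
 next [ 0.004  0.003 -0.046] [-0.1  3.7  0.4]
t 14.95 turn 1.715 rad r 65.2 gz 106.3 Ft 0.1 Fr -0.0 Fz 0.1 open 38.5 q6 -0.94
 next [ 0.004  0.002 -0.045] [-0.1  3.6  0.3]
```

View pics/wrist14.png

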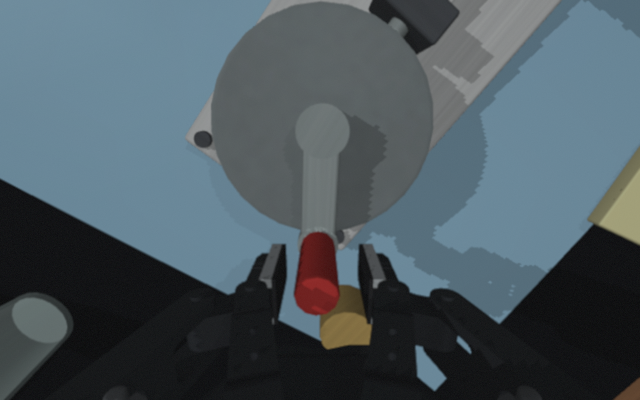

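The crank stays put with a finger gap on both sides of the knob, at about 1.69 rad, roughly 0.16 rad past dwell entry. Opening fully and lifting out.

```bash
python3 -m crank '[[0,0,0,0,0.8,0,-0.5],[0,0,0,0,0,0,-1],[0,0,0,0,0,0,-1],[0,0,0,0,0,-10,-1],[0,0,0,0,0,-30,-1],[0,0,0,0,0,-38,-1],[0,0,0,0,0,-38,-1],[0,0,0,0,0,0,-1]]' 20
python3 - <<'E'
from h import *
mon()
w=eyes.get_image('wrist'); save(w,'wrist15'); s=eyes.get_image('side'); S=eyes.get_image('scene'); save(s,'side15'); save(S,'scene15')
for q in ['tube_mid','jaw','knob','spare1_mid','spare2_mid','weight','beaker','reagent','spatula']:
  for n,d in (('w',w),('s',s),('S',S)):
    print(q,n,[(np.round(r['centre'],4).tolist(),round(r['confidence'],2)) for r in spotter.mark_of(q,d)[:2]])
b=cv2.imread('pics/side15.png')[120:300,200:440]; c=cv2.imread('pics/scene15.png')[120:270,230:430]
cv2.imwrite('pics/c15.png',np.hstack([cv2.resize(b,(400,300)),cv2.resize(c,(400,300))]))
E
```

```text
t: 15.62
tool_pos: [0.6017, -0.1627, 0.3801]
tool_rot: [-1.531, -2.739, -0.003]
contact_force: [1.4, -1.1, 2.3]
opening: 0.0851
t 15.62 turn 1.701 rad r 63.1 gz 225.1 Ft 0.7 Fr 1.7 Fz 2.3 open 85.1 q6 -0.94
 next [-0.    -0.004 -0.08 ] [ -1.6   6.  119.1]
tube_mid w []
tube_mid s [([0.5912, 0.063, 0.0635], 0.76), ([0.4958, 0.392, 0.0536], 0.65)]
tube_mid S [([0.4896, 0.3905, 0.0543], 0.73), ([0.5897, 0.0613, 0.0698], 0.65)]
jaw w []
jaw s [([0.5854, 0.0494, 0.0378], 0.46)]
jaw S [([0.5882, 0.0458, 0.0342], 0.58)]
knob w [([0.6029, -0.1659, 0.105], 0.75)]
knob s [([0.5994, -0.1606, 0.0989], 0.93), ([0.5362, 0.2932, 0.0558], 0.65)]
knob S [([0.5996, -0.1646, 0.1018], 0.92), ([0.5668, -0.111, 0.0735], 0.38)]
spare1_mid w []
spare1_mid s [([0.5377, 0.293, 0.0583], 0.76), ([0.5871, 0.0637, 0.0119], 0.54)]
spare1_mid S [([0.5387, 0.2941, 0.0547], 0.69)]
spare2_mid w []
spare2_mid s [([0.4129, 0.3062, 0.0615], 0.67)]
spare2_mid S [([0.4144, 0.3053, 0.0641], 0.56), ([0.4341, -0.3943, -0.0012], 0.38)]
weight w [([0.6673, -0.2315, -0.0036], 0.95)]
weight s [([0.6718, -0.2358, -0.0023], 0.9)]
weight S [([0.5876, 0.0601, 0.0187], 0.52), ([0.6724, -0.2322, 0.0027], 0.49)]
beaker w [([0.6547, -0.4131, -0.0025], 0.69), ([0.4352, -0.4032, 0.0035], 0.56)]
beaker s [([0.4325, -0.3993, 0.0], 0.63)]
beaker S [([0.4368, -0.397, -0.0018], 0.44), ([0.7217, 0.2702, -0.0015], 0.22)]
reagent w [([0.6529, -0.4109, -0.0], 0.95)]
reagent s [([0.6481, -0.4118, -0.0004], 0.7)]
reagent S [([0.6521, -0.4148, 0.0017], 0.91)]
spatula w []
spatula s [([0.5874, 0.0616, 0.0143], 0.74), ([0.7156, 0.2735, 0.0027], 0.53)]
spatula S [([0.4791, 0.3029, 0.0034], 0.19)]
```

View pics/c15.png

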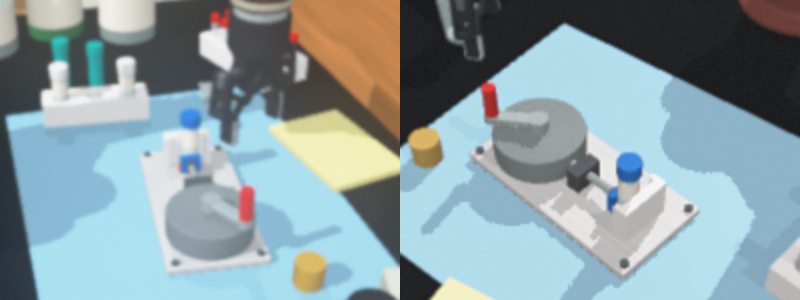

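View pics/wrist15.png

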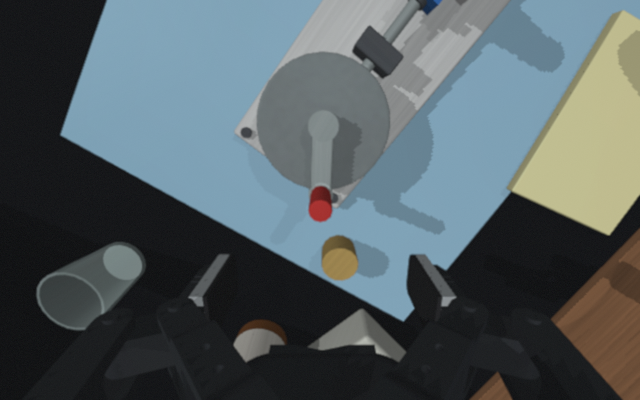

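The jaw has advanced about 10 mm onto the tube. The tube stands upright at the seat, and the crank has stayed at about 1.68 rad since release. The arm is clear and the other items haven't moved. Handing in.

```bash
python3 -c "
from h import *; print(ctrl.get_obs()['contact_force'].round(1)); print(ctrl.finish_job())"
```

```text
[0.1 0.3 0.3]
the job is handed in; nothing more can be done
None
```

I clamped the blue-capped tube in the cam fixture and handed the job in at about 17 s; it reported no verdict.

**What I did**
- **Tube:** I took it from the rack's middle hole. The first grip was too near the top of the cap, so I gripped it again lower. I set it down about 5 mm from the seat mark on the jaw side and let go.
- **Crank:** I caged the knob loosely between the fingers, without pinching, and turned it counter-clockwise. The load rose to a peak, then dropped to about 1 N near 1.55 rad. I stopped at about 1.69 rad, which should be near the middle of the dwell.

**Last checks**
- **Crank let go:** the knob stayed put when I opened the fingers around it. After I lifted clear, the pictures put it at about 1.68 rad.
- **Tube and jaw:** the tube looked upright at about (0.590, 0.062), within 5 mm of the seat mark. The jaw had moved about 10 mm, against the expected 9.
- **Other things on the bench:** the rest read where they started, within a few mm. For the spatula only the side camera gave a good reading this time.
- **Robot:** the arm was clear of everything and the contact force was near zero.

**What did not agree**
- **Forces above the description:** the moving force reached about 12 N at the peak of the rise, not 7 to 8 N. In the dwell it read 4 to 5 N while moving and about 0 N when held still.
- **Clamp force not measured:** I inferred the squeeze from the drop in load, the jaw's travel and the crank staying put.

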